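Rack a loaded tray of beeswax candles

ROBOT

A 6-joint arm with a two-finger parallel gripper is mounted at the origin on the work surface. World frame = base frame: x ahead of the robot, y to its left, z up, the work surface at z = 0. Lengths are in m, angles in degrees, forces in N, time in s.
With the tool pointing down it reaches from about 0.35 to 0.775 m from the base axis. Payload 5.5 kg.
Tool frame: the origin (TCP) lies midway between the tips of the shut fingers; the grasp point (between the pads) lies 19 mm behind it (env.pinch_z is the distance from the TCP to the grasp point, in m); z points along the fingers, y is the direction in which the jaws open and shut (so a half turn about z gives the same grasp; the last joint's range is limited). The gripper opens to 85 mm and grips with 20 to 120 N. Pads are 22 mm wide; open, the fingers measure 114 mm over their backs; the gripper's body (76 mm by 85 mm) begins 54 mm behind the grasp point. The pads swing forward as they close: fully open they stand 13 mm farther back than shut.
Start: joints at [-81.165, 17.945, 2.641, 74.691, 0, 82.002], TCP at [0.167, -0.55, 0.231] pointing down, gripper open.
Joint ranges: [-158.12, 158.12], [-49.38, 96.58], [-58.88, 72.47], [-126.05, 133.96], [-84.25, 85.87], [-180, 180]. Speed limits (degrees/s): [147.25, 147.25, 180, 180, 180, 180].

INTERFACE

Orientations are given as a 3x3 rotation matrix whose columns are the frame's x, y, z axes.
In Python, from bench import env gives the robot as it stands.
- The arm moves only by the shell command python3 -m handwheel 'ROWS' [OPENING]. ROWS is a JSON object of lists of equal length, an entry for each row: "slide": the shift along the tool's x, y, z normalised to -1 to 1, where 1 is 0.05 m, a list of three; "turn": the turn, a rotation vector about the tool's x, y, z normalised to -1 to 1, where 1 is 6 degrees, a list of three. A call has 1 to 8 rows; each row shifts and turns the commanded pose from where the row before left it, along the tool's axes as they then stand; what a row does not reach is not made up. A row lasts 1/10 s, in which the tool goes at most 50 mm and 8.59 degrees, less where a joint would pass 70% of its speed; a pose out of reach is approached as far as the arm can. A call with a number of a shift or a turn outside -1 to 1 is refused whole. A call with a gripper value outside its range is refused whole. OPENING is the opening, from 0 (shut) to 1 (fully open), set as the call begins (- or left out, the last holds). The fingers move at their own pace and stop on an object; the grip force is fixed at half the most. Time passes only in rows, so rows that do not move let the fingers close. It gives the time, the measured TCP pose, the force and the opening at its end, in the units of the state.
- env.sense(): the state, without advancing time (a new reading comes with each control period).
- env.grab_frame(name): name is "side" or "top"; returns a dict with "image" (400x640x3 uint8, red, green, blue), "z_map" (400x640 float32, m along the optical axis (not along the pixel's ray), 0 where there is no reading), "fx", "fy", "cx", "cy" (pixels), "distortion" ([k1, k2, p1, p2, k3] as OpenCV has them; the pictures are not rectified), "rvec" (rotation vector, rad) and "tvec" (3), from world to camera coordinates, as OpenCV has them. Camera axes: x right, y down, z forward; pixel columns grow to the right and rows downward; lengths in m; the calibration is good to about 2 mm. A picture is of the moment at which its call begins.
- env.finish_job(): hands the job in, once; it reports no verdict.
The state is a dict: "time": time; "qpos": joint angles; "qvel": joint speeds; "tau": joint torques, N m; "tool_pos": TCP position; "ee_rot": TCP orientation; "contact_force": force on the tool from outside, world axes, zero at the start; "moment": the same for the moment, N m; "width": opening from 0.0 (shut) to 1.0 (fully open).
Only numpy, scipy, OpenCV 4.12 (cv2) and the standard library are available. Lean on these libraries where they do the work, as an engineer would, in place of code of your own. Each camera call takes 0.05 s, during which the arm holds its last target.

TASK

Take the loaded tray of candles by its blue handle and slide it nose first into the free upper slot of the white rack, until you feel the hidden plunger at the back pushed fully home; stop there, without forcing it hard into the rubber buffer behind it, and let go. Keep all six candles standing on the tray, do not ram or press the tray hard against the rack, and leave the other things on the table where they are.

Things in the scene. Friction and masses are not known exactly. Their poses are not given: they have to be found in the camera images.
- tray: loose wooden tray, 150 (x, nose at +x) x 134 wide (y), 4 mm base, side and nose rims 8 wide rising to 10 above the underside, blue handle tab at the -x end. Origin: centre of underside, z up. About 0.25 kg plus six 41 g candles; balances about 13 mm ahead of the origin. Candles stand ahead of a ridge (x -20 to -16): 45 mm free between tab and candles.
- tray_handle (a point): middle of the top edge of the tray's blue tab: 12 thick (tray x), 40 wide (tray y), top 50 mm above the tray's underside, centred 67 mm behind the tray's origin. If the fingers close along tray x, open them only part way, so as not to push candles. Axes as the tray's.
- rack: fixed white two-slot rack, 172 wide (y), 182 high. Origin: centre of underside; +x points into it, open front at -x. The full tray in the lower slot is part of it. Free upper slot: tops of its runners at z 100 mm over x -100 to 100, hold-down strips at z 116 over x -90 to 100 (inner edges y +-63, so only the tray's rims go under), cheeks at y +-70 with tops at z 122.
- slot (a point): middle of the upper slot's mouth: rack x -100, y 0, z 100 mm (runner tops). Axes as the rack's: +x is the sliding direction, tray nose first. Blue flared lead-ins, out to rack x -125, widen the entry by about 5 mm each side.
- roof_edge (a point): middle of the front lower edge of the rack's roof: rack x 0, z 174 mm. The roof covers x 0 to 118; in front of it the slot is open from above, and the handle tab of a tray that is home stays at least 40 mm in front of it.
- plunger (a joint): black plunger deep in the upper slot, under the roof; the tray's nose pushes it along rack +x: 0 = out, 0.012 m = fully in. Moves at about 3 N, stays where left. Its stop is clamped at an unseen depth, new each time: fully in, the tray's origin is at rack x -30 to +15 mm. Sliding friction is a few N, the plunger adds 3 N; fully in, the rubber buffer behind it yields.
- buffer (a joint): squeeze of the rubber buffer that carries the plunger, along rack +x under the roof: 0 = relaxed, 2.5 N per mm, springs back; hard end at 0.012 m. A gentle push of 10 N squeezes it about 4 mm; more than 8 mm (20 N) counts as forced.
- candle1: loose rolled beeswax candle on the tray, yellow, 36 diameter x 42 tall plus 9 mm wick, 41 g; starts at tray x = 5, y = -38 mm. Origin: centre of its underside.
- candle2: loose rolled beeswax candle on the tray, yellow, 36 diameter x 42 tall plus 9 mm wick, 41 g; starts at tray x = 5, y = 0 mm. Origin: centre of its underside.
- candle3: loose rolled beeswax candle on the tray, yellow, 36 diameter x 42 tall plus 9 mm wick, 41 g; starts at tray x = 5, y = 38 mm. Origin: centre of its underside.
- candle4: loose rolled beeswax candle on the tray, yellow, 36 diameter x 42 tall plus 9 mm wick, 41 g; starts at tray x = 45, y = -38 mm. Origin: centre of its underside.
- candle5: loose rolled beeswax candle on the tray, yellow, 36 diameter x 42 tall plus 9 mm wick, 41 g; starts at tray x = 45, y = 0 mm. Origin: centre of its underside.
- candle6: loose rolled beeswax candle on the tray, yellow, 36 diameter x 42 tall plus 9 mm wick, 41 g; starts at tray x = 45, y = 38 mm. Origin: centre of its underside.
- spare1: spare candle standing on the table, same as the others (36 x 42 mm); leave it where it is. Origin: centre of its underside.
- spare2: spare candle standing on the table, same as the others (36 x 42 mm); leave it where it is. Origin: centre of its underside.
- timer: small white timer lying on the notes, 60 x 75 x 18 mm; leave it where it is. Origin: centre of its underside.
- marker: marker pen lying on the notes, 110 x 12 x 12 mm; leave it where it is. Origin: centre of its underside.
- tape: roll of tan tape lying flat, 90 diameter x 24 mm; leave it where it is. Origin: centre of its underside.
Not all that is in view belongs to the job. Leave any purple look-alike of the candle2 alone. What is shaped like the candle6 but purple is not meant.

How it is judged (in metres and radians):
At the end, for the whole second after the job is handed in: Tray level on the upper runners, handle outside (5 mm in height, 6 mm sideways, 0.06 rad heading, 0.05 rad level, origin at rack x -38 to 25 mm), at rest, plunger pushed in by more than 9 mm; all six candles upright on the tray (value of joint plunger above 0.009 m and z of tray in the frame of rack between 0.095 and 0.105 m and y of tray in the frame of rack between -0.006 and 0.006 m and x of tray in the frame of rack between -0.038 and 0.025 m and x of tray_handle in the frame of rack below 0 m and angle between the x axis of tray and the x axis of rack, either way round below 0.06 rad and angle between tray's own z axis and vertical below 0.05 rad and linear speed of tray below 0.01 m/s and angle between each of candle1, candle2, candle3, candle4, candle5, candle6's own z axis and vertical below 0.15 rad and z of candle1 in the frame of tray between -0.002 and 0.012 m and z of candle2 in the frame of tray between -0.002 and 0.012 m and z of candle3 in the frame of tray between -0.002 and 0.012 m and z of candle4 in the frame of tray between -0.002 and 0.012 m and z of candle5 in the frame of tray between -0.002 and 0.012 m and z of candle6 in the frame of tray between -0.002 and 0.012 m); the robot touches nothing.
It fails at once if a candle of the tray tips over (angle between any of candle1, candle2, candle3, candle4, candle5, candle6's own z axis and vertical above 0.6 rad).
It fails at once if the tray is rammed or pressed against the rack with more than 60 N (contact force between tray and rack above 60 N).
It fails at once if the tray is forced in: the rubber buffer is squeezed by more than 8 mm (value of joint buffer above 0.008 m).
It fails at once if another thing on the table is moved by more than 30 mm (distance of any of spare1, spare2, timer, marker, tape from where it was at the start of the episode above 0.03 m).
It also fails if it takes over 51 s, if anything falls off the work surface, if the arm or the gripper's body presses on something with over 40 N, if the wrist force passes 120 N, or if a joint passes its speed limit or range.

## Working session

There is one attempt and no reset: what is moved stays moved. The work goes in short steps, Python scripts to look and compute and a shell command to move; the robot and the scene stay as the last step left them, time stands still between calls to the robot, and variables do not carry over. Pictures are saved under pics/ and viewed, and the job is handed in when it is done.

```bash
ls; mkdir -p pics; python3 - <<'E'
from bench import env
import cv2
s=env.sense()
for k,v in s.items(): print(k,v)
print(env.pinch_z)
for n in("side","top"):
    f=env.grab_frame(n); cv2.imwrite(f"pics/{n}0.png",f["image"][:,:,::-1])
    print(n,f["fx"],f["fy"],f["cx"],f["cy"],f["distortion"],f["rvec"],f["tvec"])
    import numpy as np; np.savez(f"f_{n}0.npz",**f)
E
```

```text
pics
time 0.0
qpos [-8.11671918e+01  1.79914194e+01  2.57739813e+00  7.46904962e+01
  6.90543063e-04  8.20017258e+01]
qvel [-0.0790152  -0.01136771  0.02882836  0.00155107 -0.04295308 -0.00352372]
tau [-7.02534453e-04 -4.80625248e+01  2.98535049e+01  1.93494104e-02
 -1.42995582e-04 -1.26423160e-06]
tool_pos [ 0.16640979 -0.54986476  0.23040578]
ee_rot [[ 9.57162599e-01  2.89550838e-01 -2.68195314e-04]
 [ 2.89550840e-01 -9.57160935e-01  1.80438879e-03]
 [ 2.65756208e-04 -1.80474964e-03 -9.99998336e-01]]
contact_force [ 0.08173725  0.25137611 -0.28237431]
moment [ 0.02321343 -0.03151261  0.01112206]
width 0.9998276826160999
0.0187
side 420.42228441998486 420.42228441998486 321.2009383438159 202.78528732248233 [0.03789592 0.         0.         0.         0.        ] [ 0.04840602 -2.87857178  1.16784912] [0.54956855 0.11796794 1.2871529 ]
top 398.39302624182335 398.39302624182335 320.7234070345188 204.138109245456 [-0.05943527  0.          0.          0.          0.        ] [ 2.12178561 -2.15367446  0.1715319 ] [-0.00254295  0.57054036  1.13846793]
```

View pics/side0.png

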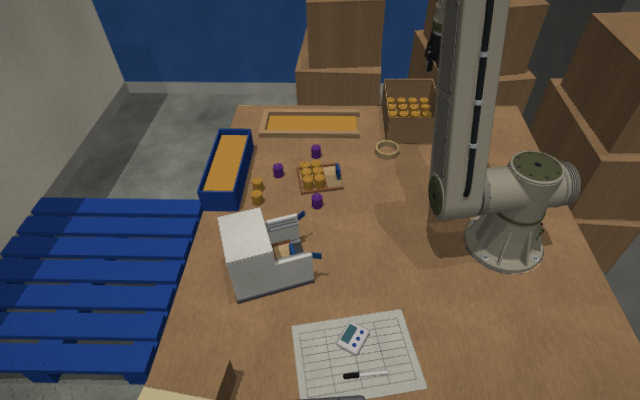

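View pics/top0.png

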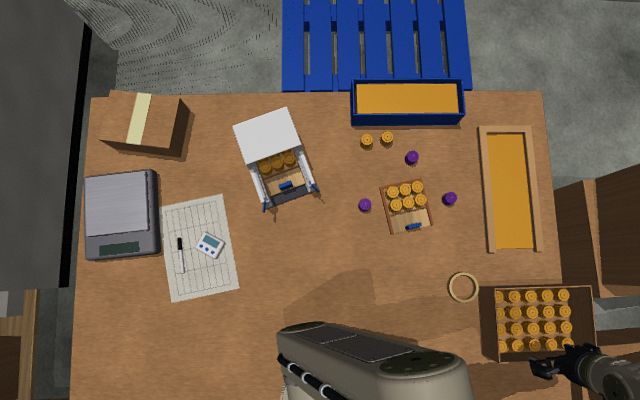

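Side view: the tray with six yellow candles is at (320,177) and its blue tab at (338,171). The rack is at (265,255). In the top view, the tray is at (406,207), the tab at (414,227), and the rack roof at (268,135) with its blue lead-ins at (265,208) and (318,190). The purple look-alikes are at (412,157), (365,205) and (450,198); they stand on the table, not on the tray, so I leave them alone. Next I'll enlarge and measure.

```bash
cat > h.py <<'E'
import numpy as np, cv2
def cam(f):
    K=np.array([[f["fx"],0,f["cx"]],[0,f["fy"],f["cy"]],[0,0,1.]],float)
    R,_=cv2.Rodrigues(np.asarray(f["rvec"],float)); return K,np.asarray(f["distortion"],float),R,np.asarray(f["tvec"],float).ravel()
def world(f):
    K,D,R,t=cam(f); h,w=f["z_map"].shape
    u,v=np.meshgrid(np.arange(w),np.arange(h))
    p=cv2.undistortPoints(np.stack([u,v],-1).reshape(-1,1,2).astype(float),K,D).reshape(h,w,2)
    z=f["z_map"]; P=np.dstack([p[...,0]*z,p[...,1]*z,z])
    return (P-t)@R
def proj(f,X):
    K,D,R,t=cam(f); return cv2.projectPoints(np.asarray(X,float).reshape(-1,1,3),np.asarray(f["rvec"],float),t,K,D)[0].reshape(-1,2)
def crop(f,x0,y0,x1,y1,s,name,pts=None):
    im=cv2.resize(f["image"][y0:y1,x0:x1,::-1],None,fx=s,fy=s,interpolation=cv2.INTER_CUBIC).copy()
    if pts is not None:
        for p in pts: cv2.circle(im,(int((p[0]-x0+.5)*s),int((p[1]-y0+.5)*s)),3,(255,0,255),-1)
    cv2.imwrite(name,im)
E
python3 - <<'E'
from h import *
T=dict(np.load("f_top0.npz")); S=dict(np.load("f_side0.npz"))
crop(T,225,100,475,260,3,"pics/t1.png"); crop(S,200,130,360,310,3,"pics/s1.png")
for n,f in(("top",T),("side",S)):
    W=world(f); hsv=cv2.cvtColor(f["image"],cv2.COLOR_RGB2HSV)
    m=((hsv[...,0]>100)&(hsv[...,0]<125)&(hsv[...,1]>120)&(f["z_map"]>0)&(W[...,2]>-.01)&(W[...,2]<.25)).astype(np.uint8)
    N,L,st,c=cv2.connectedComponentsWithStats(m)
    for i in range(1,N):
        if st[i,4]>8:
            P=W[L==i]; print(n,c[i].round(1),st[i,4],np.median(P,0).round(4),P.min(0).round(3),P.max(0).round(3))
    # table height check
    print(n, W[300,250] if n=="top" else W[250,400])
E
```

```text
top [406.9 105.7] 2120 [ 0.8324 -0.2797  0.0699] [ 0.827 -0.45  -0.003] [ 0.952 -0.109  0.096]
top [285.5 185. ] 72 [0.6256 0.0923 0.068 ] [0.617 0.075 0.025] [0.644 0.111 0.074]
top [315.1 187.2] 19 [0.61   0.0044 0.1188] [ 0.596 -0.004 -0.004] [0.634 0.013 0.123]
top [263.6 206.6] 20 [0.5549 0.1493 0.1202] [0.541 0.147 0.103] [0.567 0.15  0.124]
top [412.9 225.7] 54 [ 0.5014 -0.2822  0.0487] [ 0.495 -0.303  0.002] [ 0.512 -0.266  0.054]
top [ 0.29055876  0.20504289 -0.00241527]
side [226.2 177.5] 1697 [ 0.8725 -0.1573  0.0651] [ 0.827 -0.449 -0.003] [ 0.951 -0.103  0.097]
side [337.5 171.1] 48 [ 0.5037 -0.2684  0.0374] [ 0.498 -0.296  0.011] [ 0.509 -0.258  0.053]
side [300.4 215. ] 29 [0.6087 0.0083 0.1128] [ 0.601 -0.001  0.101] [0.616 0.017 0.125]
side [291.7 249. ] 49 [0.6289 0.0968 0.0698] [0.618 0.083 0.034] [0.638 0.115 0.074]
side [316.2 255.1] 38 [0.5553 0.1524 0.1129] [0.545 0.149 0.103] [0.566 0.155 0.123]
side [ 0.30998081  0.04034224 -0.00109327]
```

View pics/t1.png

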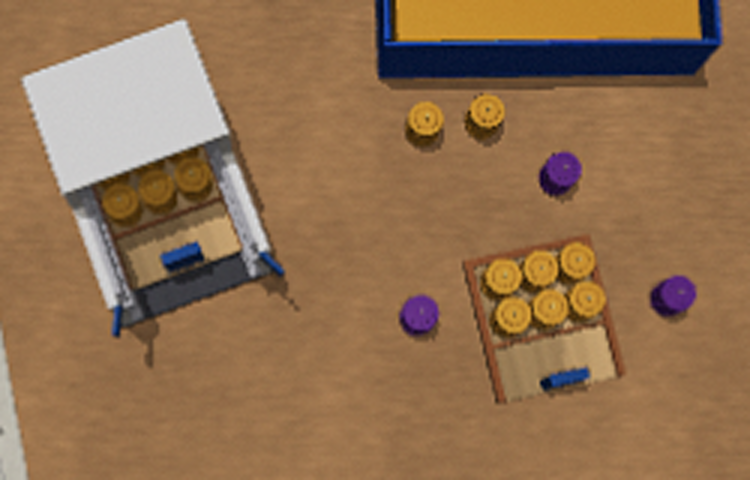

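View pics/s1.png

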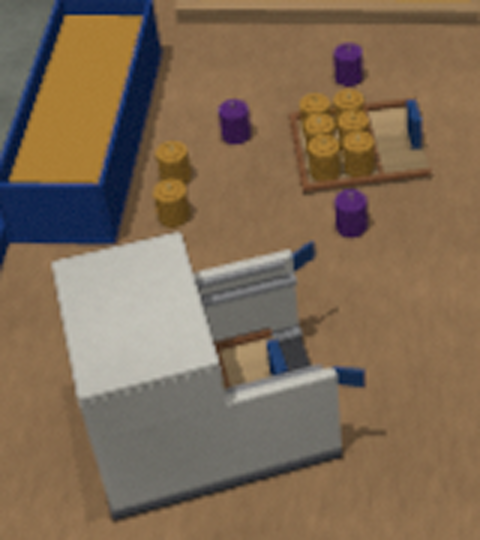

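```bash
cat > m.py <<'E'
from h import *
from scipy.optimize import least_squares
def rect(P):
    (c,s,a)=cv2.minAreaRect(P.astype(np.float32)); return np.round(c,4),np.round(s,4),round(a,2)
if __name__=="__main__":
  for n in("top","side"):
    f=dict(np.load(f"f_{n}0.npz")); W=world(f); Z=W[...,2]
    reg=(W[...,0]>.5)&(W[...,0]<.9)&(W[...,1]>-.1)&(W[...,1]<.25)
    m=reg&(abs(Z-.182)<.005)
    print(n,"roof",m.sum(),np.median(Z[m]).round(4),rect(W[m][:,:2]*1.0))
    reg=(W[...,0]>.46)&(W[...,0]<.70)&(W[...,1]>-.38)&(W[...,1]<-.15)
    hsv=cv2.cvtColor(f["image"],cv2.COLOR_RGB2HSV)
    m=reg&(abs(Z-.042)<.006)&(hsv[...,1]>150)&(hsv[...,0]<30)
    mm=m.astype(np.uint8); N,L,st,c=cv2.connectedComponentsWithStats(mm)
    for i in range(1,N):
        if st[i,4]>10: P=W[L==i]; print(" candle",c[i].round(1),st[i,4],((P.min(0)+P.max(0))/2).round(4),np.median(P,0).round(4))
    # rim: by colour (dark red-brown)
    m=reg&(Z>.001)&(Z<.016)&(hsv[...,1]>125)&(hsv[...,0]<15)&(hsv[...,2]<160)
    print(" rim",m.sum(),rect(W[m][:,:2]))
    vis=f["image"].copy(); vis[m]=[255,0,255]; crop(dict(image=vis),*( (360,160,460,250) if n=="top" else (280,130,360,210)),6,f"pics/rim_{n}.png")
E
python3 m.py
```

```text
top roof 2405 0.1818 (array([0.7414, 0.1356]), array([0.1191, 0.16  ]), 19.98)
 candle [406.2 196.2] 609 [ 0.5921 -0.2675  0.042 ] [ 0.5905 -0.2673  0.0451]
 rim 727 (array([ 0.581 , -0.2646]), array([0.2285, 0.2377]), 89.88)
side roof 2217 0.1822 (array([0.7423, 0.1379]), array([0.1199, 0.1643]), 19.77)
 candle [306.2 172.6] 168 [ 0.612  -0.2583  0.0423] [ 0.6113 -0.2517  0.0451]
 candle [317.5 171.3] 154 [ 0.5739 -0.2684  0.0421] [ 0.5737 -0.2597  0.0451]
 rim 197 (array([ 0.5705, -0.2699]), array([0.1489, 0.1392]), 12.53)
```

```bash
cat > fit.py <<'E'
from h import *
from scipy.optimize import least_squares
from scipy.ndimage import map_coordinates
def seg(a,b,n=40):
    t=np.linspace(.06,.94,n)[:,None]; return np.array(a)[None]*(1-t)+np.array(b)[None]*t
TRAY=[((-.075,.067,.010),(.075,.067,.010)),((.075,.067,.010),(.075,-.067,.010)),((.075,-.067,.010),(-.075,-.067,.010)),
      ]
RACK=[((0,.086,.182),(.118,.086,.182)),((.118,.086,.182),(.118,-.086,.182)),((.118,-.086,.182),(0,-.086,.182)),((0,-.086,.182),(0,.086,.182))]
def T(p,X,z=0):
    c,s=np.cos(p[2]),np.sin(p[2]); return np.c_[c*X[:,0]-s*X[:,1]+p[0],s*X[:,0]+c*X[:,1]+p[1],X[:,2]+z]
def fit(fs,segs,p,it=12,R=5,z=0):
    p=np.array(p,float)
    for k in range(it):
        r=R if k<5 else 3
        rows=[]
        for f in fs:
            g=cv2.cvtColor(f["image"],cv2.COLOR_RGB2LAB).astype(float); 
            for a,b in segs:
                X=seg(a,b); q=proj(f,T(p,X,z)); d=q[-1]-q[0]; d/=np.linalg.norm(d); n=np.array([-d[1],d[0]])
                o=np.arange(-r,r+.01,.25)
                P=q[:,None]+o[None,:,None]*n
                prof=sum(abs(np.gradient(map_coordinates(cv2.GaussianBlur(g[...,c],(0,0),.7),[P[...,1],P[...,0]],order=1),axis=1)) for c in range(3))
                w=prof**2*np.exp(-(o/r)**2)[None]
                # whole-edge consensus: smooth along the edge
                w=cv2.GaussianBlur(w,(0,0),sigmaX=.5,sigmaY=4)
                j=w.argmax(1); rows.append((f,X,n,((q+o[j][:,None]*n)*n).sum(1)))
        fun=lambda pp:np.concatenate([(proj(f,T(pp,X,z))@n)-v for f,X,n,v in rows])
        s=least_squares(fun,p,loss="soft_l1",f_scale=.5); p=s.x
    return p,np.sqrt(np.mean(s.fun**2))
if __name__=="__main__":
    F={n:dict(np.load(f"f_{n}0.npz")) for n in("top","side")}
    for nm,segs,p0 in(("tray",TRAY,(.57,-.267,np.radians(13))),("rack",RACK,(.6866,.1166,np.radians(20)))):
        for w in(["top"],["side"],["top","side"]):
            p,e=fit([F[i] for i in w],segs,p0); print(nm,w,p[:2].round(4),np.degrees(p[2]).round(2),e.round(2))
        for i in F:
            pts=np.vstack([proj(F[i],T(p,seg(a,b,14))) for a,b in segs])
            x0,y0=pts.min(0).astype(int)-12; x1,y1=pts.max(0).astype(int)+25
            crop(F[i],x0,y0,x1,y1,5,f"pics/fit_{nm}_{i}.png",pts)
E
python3 fit.py
python3 - <<'E'
import cv2,numpy as np
ims=[cv2.imread(f"pics/fit_{a}_{b}.png") for a in("tray","rack") for b in("top","side")]
ims=[cv2.resize(i,(400,300)) for i in ims]
cv2.imwrite("pics/fits.png",np.vstack([np.hstack(ims[:2]),np.hstack(ims[2:])]))
E
```

```text
tray ['top'] [ 0.5601 -0.2712] 10.7 0.8
tray ['side'] [ 0.5527 -0.2624] 10.79 0.52
tray ['top', 'side'] [ 0.556  -0.2686] 8.56 1.05
rack ['top'] [0.6865 0.1139] 19.96 1.49
rack ['side'] [0.6885 0.1135] 19.63 0.99
rack ['top', 'side'] [0.6878 0.1132] 19.67 1.34
```

View pics/fits.png

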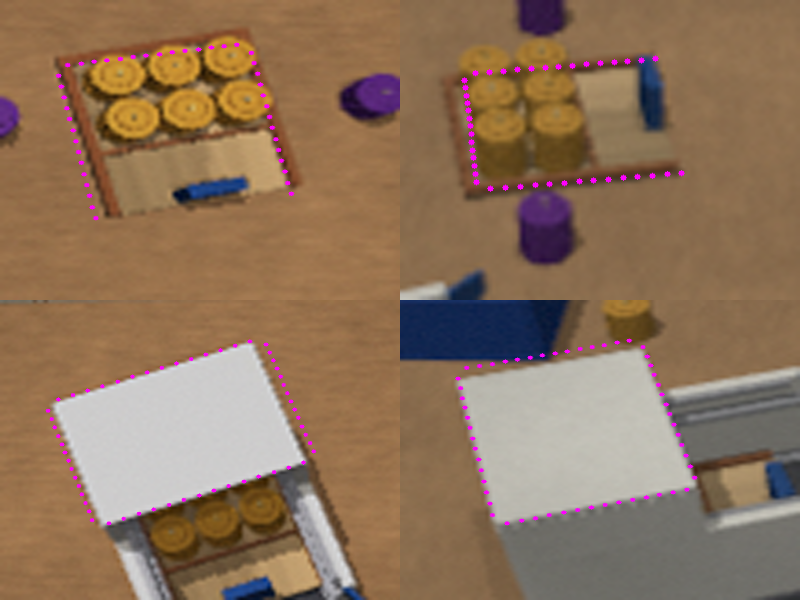

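```bash
python3 - <<'E'
s=open("fit.py").read()
s=s.replace("def fit(fs,segs,p,it=12,R=5,z=0):","def fit(fs,segs,p,it=15,R=5,z=0,sign=1):")
s=s.replace("n=np.array([-d[1],d[0]])\n","n=np.array([-d[1],d[0]]); cc=proj(f,T(p,np.array([[.03,0,segs[0][0][2]]]),z))[0]; n*=np.sign((q.mean(0)-cc)@n)\n")
s=s.replace('prof=sum(abs(np.gradient(map_coordinates(cv2.GaussianBlur(g[...,c],(0,0),.7),[P[...,1],P[...,0]],order=1),axis=1)) for c in range(3))','prof=np.maximum(0,sign*np.gradient(map_coordinates(cv2.GaussianBlur(g[...,0],(0,0),.7),[P[...,1],P[...,0]],order=1),axis=1))')
s=s.replace(".086",".082").replace('fit([F[i] for i in w],segs,p0)','fit([F[i] for i in w],segs,p0,sign=1 if nm=="tray" else -1)').replace("(.57,-.267,np.radians(13))","(.57,-.267,np.radians(12.5))")
open("fit.py","w").write(s)
E
python3 fit.py
python3 - <<'E'
import cv2,numpy as np
ims=[cv2.imread(f"pics/fit_{a}_{b}.png") for a in("tray","rack") for b in("top","side")]
ims=[cv2.resize(i,(400,300)) for i in ims]
cv2.imwrite("pics/fits2.png",np.vstack([np.hstack(ims[:2]),np.hstack(ims[2:])]))
E
```

```text
tray ['top'] [ 0.5684 -0.2712] 11.09 0.46
tray ['side'] [ 0.5697 -0.2641] 11.28 0.61
tray ['top', 'side'] [ 0.5694 -0.2699] 11.44 0.82
rack ['top'] [0.6861 0.1148] 19.84 0.68
rack ['side'] [0.6871 0.1174] 19.97 0.33
rack ['top', 'side'] [0.6866 0.1164] 19.93 0.65
```

View pics/fits2.png

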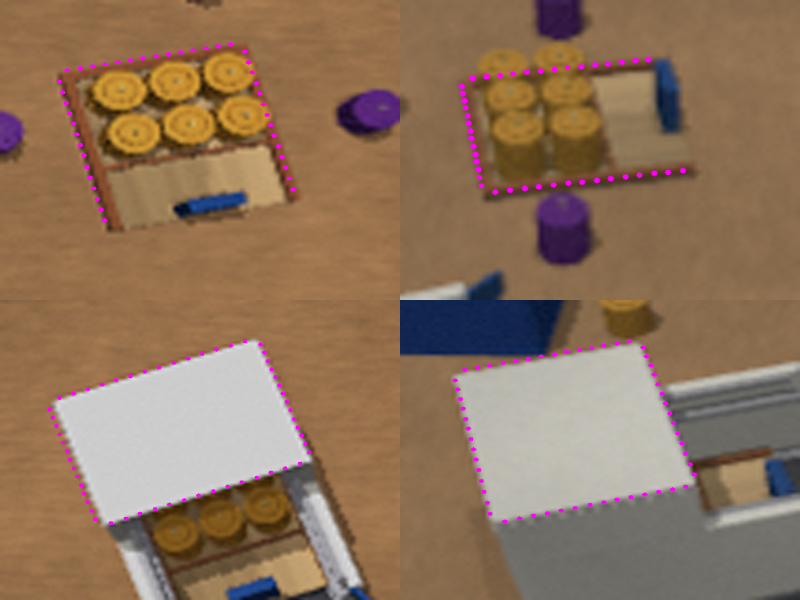

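Measured:
- Rack at (0.6866, 0.1162), yaw 19.9°.
- Tray at about (0.569, -0.268), yaw 11.3°. The two views differ by 7 mm in y.
- Tab at about (0.503, -0.281).

The meant tray is the only loose one, top px (406,207), with six yellow candles; the other one is inside the rack. First I turn the wrist so the jaws close along tray x, with the fingers partly open.

```bash
python3 -m handwheel '{"slide":[[0,0,0],[0,0,0],[0,0,0],[0,0,0],[0,0,0],[0,0,0],[0,0,0]],"turn":[[0,0,-1],[0,0,-1],[0,0,-1],[0,0,-1],[0,0,-1],[0,0,-1],[0,0,-1]]}' 0.5
python3 -m handwheel '{"slide":[[0,0,0],[0,0,0],[0,0,0],[0,0,0],[0,0,0],[0,0,0],[0,0,0],[0,0,0]],"turn":[[0,0,-1],[0,0,-1],[0,0,-1],[0,0,-1],[0,0,-1],[0,0,-1],[0,0,-1],[0,0,-0.1]]}'
cat > go.py <<'E'
import sys,numpy as np
from bench import env
s=env.sense(); R=np.array(s["ee_rot"]); p=np.array(s["tool_pos"])
def to(q,yaw=None):
    d=R.T@(np.array(q)-p); print("tool shift in units",(d/.05).round(3), "mm",(d*1000).round(1))
    y=np.degrees(np.arctan2(R[1,1],R[0,1])); print("yaw of tool y",y.round(2), "tilt",(R[:,2]).round(4))
    if yaw is not None: print("turn z units", round(-(yaw-y)/6,3))
print("t",round(float(s["time"]),2),"pos",p.round(4),"F",np.round(s["contact_force"],2),"M",np.round(s["moment"],2),"w",round(float(s["width"]),3))
if len(sys.argv)>3: to([float(a) for a in sys.argv[1:4]],float(sys.argv[4]) if len(sys.argv)>4 else None)
E
python3 go.py .5033 -.2811 .2 11.3
```

```text
time: 0.8
tool_pos: [0.1664, -0.5501, 0.2308]
ee_rot: [[0.514, 0.858, -0.0], [0.858, -0.514, 0.001], [0.001, -0.001, -1.0]]
contact_force: [-0.6, 0.3, -0.2]
width: 0.501
time: 1.6
tool_pos: [0.1664, -0.5501, 0.2308]
ee_rot: [[-0.199, 0.98, -0.0], [0.98, 0.199, 0.001], [0.001, 0.0, -1.0]]
contact_force: [-0.2, 1.0, -0.2]
width: 0.499
t 1.6 pos [ 0.1664 -0.5501  0.2308] F [-0.17  0.96 -0.21] M [-0.01  0.04  0.06] w 0.499
tool shift in units [3.931 7.673 0.62 ] mm [196.6 383.7  31. ]
yaw of tool y 11.48 tilt [-2.e-04  9.e-04 -1.e+00]
turn z units 0.03
```

```bash
python3 -m handwheel '{"slide":[[0.2,0.4,0],[0.26,0.52,0],[0.3,0.58,0],[0.3,0.58,0],[0.3,0.58,0],[0.3,0.58,0],[0.3,0.58,0],[0.3,0.58,0]],"turn":[[0,0,0],[0,0,0],[0,0,0],[0,0,0],[0,0,0],[0,0,0],[0,0,0],[0,0,0]]}' 0.5
python3 -m handwheel '{"slide":[[0.3,0.58,0.1],[0.3,0.58,0.1],[0.3,0.58,0.2],[0.3,0.58,0.2],[0.26,0.52,0.3],[0.15,0.3,0.3],[0.06,0.13,0.3],[0,0,0.3]],"turn":[[0,0,0],[0,0,0],[0,0,0],[0,0,0],[0,0,0],[0,0,0],[0,0,0],[0,0,0]]}'
python3 go.py .5033 -.2811 .1 11.3
```

```text
time: 2.4
tool_pos: [0.3606, -0.395, 0.2311]
ee_rot: [[-0.196, 0.981, -0.0], [0.981, 0.196, 0.0], [0.0, -0.0, -1.0]]
contact_force: [0.5, -1.2, -0.1]
width: 0.499
time: 3.2
tool_pos: [0.5039, -0.281, 0.14]
ee_rot: [[-0.198, 0.98, -0.001], [0.98, 0.198, 0.0], [0.0, -0.001, -1.0]]
contact_force: [-0.2, -0.2, 0.4]
width: 0.494
t 3.2 pos [ 0.5039 -0.281   0.14  ] F [-0.21 -0.24  0.43] M [-0.02  0.02 -0.01] w 0.494
tool shift in units [ 0.    -0.012  0.8  ] mm [ 0.  -0.6 40. ]
yaw of tool y 11.44 tilt [-6.e-04  2.e-04 -1.e+00]
turn z units 0.023
```

```bash
python3 -m handwheel '{"slide":[[0,0,0.3],[0,0,0.3],[0,0,0.3],[0,0,0.3],[0,0,0.1]],"turn":[[0,0,0],[0,0,0],[0,0,0],[0,0,0],[0,0,0]]}'
python3 - <<'E'
from h import *
from bench import env
for n in("side","top"):
    f=env.grab_frame(n); np.savez(f"f_{n}1.npz",**f)
    s=env.sense(); tip=np.array(s["tool_pos"])
    q=proj(f,[tip, [.5033,-.2811,.05]]); print(n,q.round(1))
    x,y=q[1].astype(int); crop(f,x-45,y-55,x+45,y+35,5,f"pics/{n}1.png",q)
import cv2; cv2.imwrite("pics/ab1.png",np.hstack([cv2.resize(cv2.imread(f"pics/{n}1.png"),(400,400)) for n in("side","top")]))
E
```

```text
time: 3.7
tool_pos: [0.5019, -0.2812, 0.0741]
ee_rot: [[-0.197, 0.98, -0.003], [0.98, 0.197, 0.002], [0.002, -0.003, -1.0]]
contact_force: [-0.5, 0.5, 0.1]
width: 0.503
side [[338.1 161.3]
 [337.7 166.6]]
top [[414.9 224.4]
 [412.7 225. ]]
```

View pics/ab1.png

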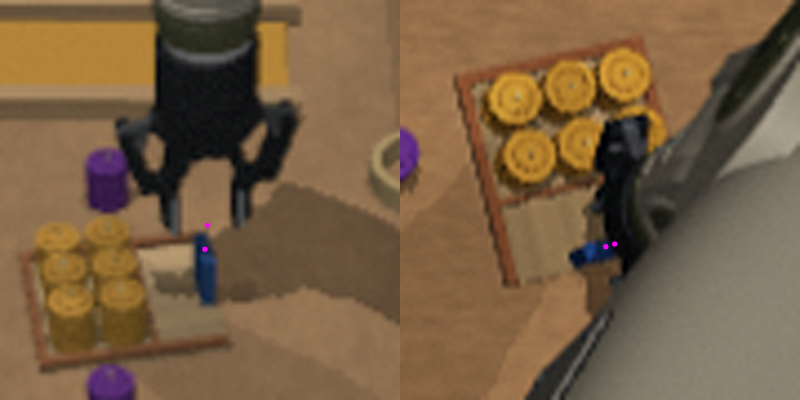

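Side view: the two fingertips at crop (172,220) and (240,220) straddle the tab at (206,262). The candles are clear ahead. I descend and close.

```bash
python3 -m handwheel '{"slide":[[0,0,0.2],[0,0,0.2],[0,0,0.2],[0,0,0.2],[0,0,0.16],[0,0,0.06],[0,0,0],[0,0,0]],"turn":[[0,0,0],[0,0,0],[0,0,0],[0,0,0],[0,0,0],[0,0,0],[0,0,0],[0,0,0]]}'
python3 go.py .5033 -.2811 .020 11.3
```

```text
time: 4.6
tool_pos: [0.5037, -0.2819, 0.0255]
ee_rot: [[-0.198, 0.98, 0.0], [0.98, 0.198, -0.0], [-0.0, 0.0, -1.0]]
contact_force: [0.1, -1.0, -0.1]
width: 0.503
t 4.6 pos [ 0.5037 -0.2819  0.0255] F [ 0.11 -1.02 -0.11] M [-0.03 -0.04 -0.03] w 0.503
tool shift in units [ 0.018 -0.004  0.109] mm [ 0.9 -0.2  5.5]
yaw of tool y 11.44 tilt [ 3.e-04 -3.e-04 -1.e+00]
turn z units 0.023
```

```bash
python3 -m handwheel '{"slide":[[0,0,0.06],[0,0,0.05],[0,0,0]],"turn":[[0,0,0],[0,0,0],[0,0,0]]}'
python3 -m handwheel '{"slide":[[0,0,0],[0,0,0],[0,0,0],[0,0,0],[0,0,0],[0,0,0]],"turn":[[0,0,0],[0,0,0],[0,0,0],[0,0,0],[0,0,0],[0,0,0]]}' 0
python3 go.py
python3 - <<'E'
from h import *
from bench import env
f=env.grab_frame("side"); np.savez("f_side2.npz",**f); crop(f,270,110,390,210,5,"pics/side2.png")
E
```

```text
time: 4.9
tool_pos: [0.5033, -0.2817, 0.0196]
ee_rot: [[-0.198, 0.98, -0.0], [0.98, 0.198, 0.0], [0.0, -0.0, -1.0]]
contact_force: [-0.0, -0.3, 0.4]
width: 0.501
time: 5.5
tool_pos: [0.5031, -0.2819, 0.02]
ee_rot: [[-0.198, 0.98, -0.001], [0.98, 0.198, -0.0], [-0.0, -0.001, -1.0]]
contact_force: [-3.9, 0.2, 5.3]
width: 0.132
t 5.5 pos [ 0.5031 -0.2819  0.02  ] F [-3.92  0.25  5.29] M [-0.04  0.76 -0.03] w 0.132
```

View pics/side2.png

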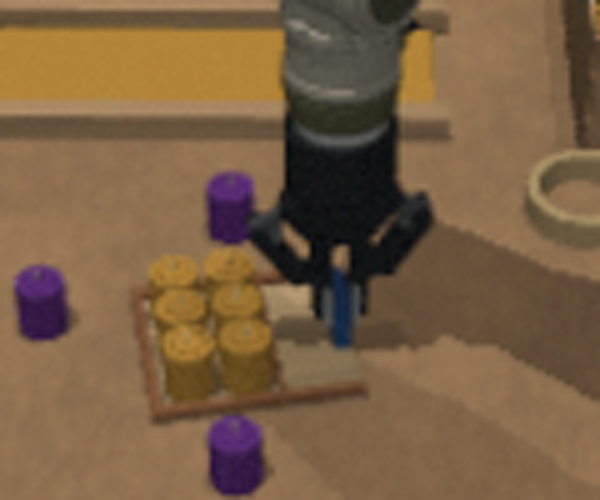

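The tab is held: width 0.132 is about 11–12 mm, the six candles stand, and the fingers are on the tab at crop (340,305). I lift slowly.

```bash
python3 -m handwheel '{"slide":[[0,0,-0.04],[0,0,-0.08],[0,0,-0.1],[0,0,-0.1],[0,0,-0.1],[0,0,-0.06],[0,0,0]],"turn":[[0,0,0],[0,0,0],[0,0,0],[0,0,0],[0,0,0],[0,0,0],[0,0,0]]}'
python3 go.py
python3 - <<'E'
from h import *
from bench import env
f=env.grab_frame("side"); np.savez("f_side3.npz",**f); crop(f,270,110,390,210,5,"pics/side3.png")
E
```

```text
time: 6.25
tool_pos: [0.5039, -0.2821, 0.0445]
ee_rot: [[-0.198, 0.98, 0.001], [0.98, 0.198, -0.001], [-0.001, 0.001, -1.0]]
contact_force: [-0.4, -0.5, -4.9]
width: 0.127
t 6.25 pos [ 0.5039 -0.2821  0.0445] F [-0.36 -0.46 -4.91] M [-0.02  0.37 -0.04] w 0.127
```

View pics/side3.png

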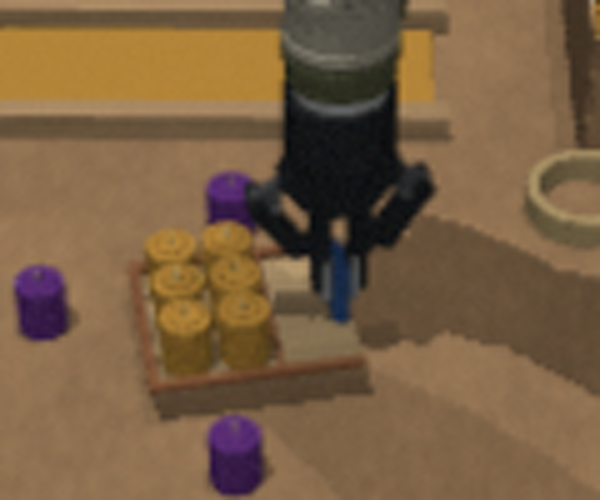

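The tray is off the table, the candles are standing, and the weight reads 4.9 N, which fits. I keep lifting.

```bash
python3 -m handwheel '{"slide":[[0,0,-0.1],[0,0,-0.18],[0,0,-0.22],[0,0,-0.22],[0,0,-0.22],[0,0,-0.22],[0,0,-0.22],[0,0,-0.22]],"turn":[[0,0,0],[0,0,0],[0,0,0],[0,0,0],[0,0,0],[0,0,0],[0,0,0],[0,0,0]]}'
python3 -m handwheel '{"slide":[[0,0,-0.22],[0,0,-0.17],[0,0,-0.1],[0,0,-0.04],[0,0,0]],"turn":[[0,0,0],[0,0,0],[0,0,0],[0,0,0],[0,0,0]]}'
python3 go.py .4217 .0197 .15 19.9
python3 - <<'E'
from h import *
from bench import env
# tilt of tray measured on its bare base and rim, from the side camera
f=env.grab_frame("side"); np.savez("f_side4.npz",**f); crop(f,260,90,400,200,5,"pics/side4.png")
f=env.grab_frame("top"); np.savez("f_top4.npz",**f); crop(f,360,150,480,260,5,"pics/top4.png")
import cv2; cv2.imwrite("pics/ab4.png",np.hstack([cv2.resize(cv2.imread(f"pics/{n}4.png"),(400,330)) for n in("side","top")]))
E
```

```text
time: 7.1
tool_pos: [0.5035, -0.2818, 0.1249]
ee_rot: [[-0.198, 0.98, 0.0], [0.98, 0.198, -0.0], [-0.0, 0.0, -1.0]]
contact_force: [0.4, 0.1, -5.3]
width: 0.129
time: 7.6
tool_pos: [0.5034, -0.2818, 0.1503]
ee_rot: [[-0.198, 0.98, 0.0], [0.98, 0.198, -0.0], [-0.0, -0.0, -1.0]]
contact_force: [0.2, 0.6, -4.8]
width: 0.132
t 7.6 pos [ 0.5034 -0.2818  0.1503] F [ 0.23  0.59 -4.79] M [-0.03  0.39  0.01] w 0.132
tool shift in units [ 6.234e+00 -4.070e-01  6.000e-03] mm [ 3.117e+02 -2.040e+01  3.000e-01]
yaw of tool y 11.43 tilt [ 0.e+00 -1.e-04 -1.e+00]
turn z units -1.411
```

View pics/ab4.png

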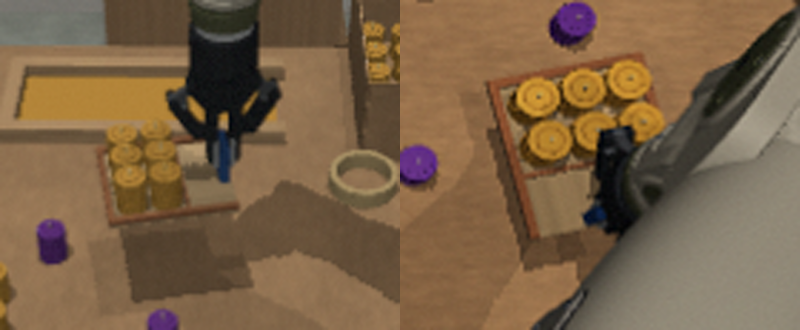

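```bash
python3 - <<'E'
from h import *
s=dict(p=np.array([.5034,-.2818]),yaw=np.radians(11.43))
for n in("top","side"):
    f=dict(np.load(f"f_{n}4.npz")); W=world(f); hsv=cv2.cvtColor(f["image"],cv2.COLOR_RGB2HSV)
    d=W[...,:2]-s["p"]; c,si=np.cos(s["yaw"]),np.sin(s["yaw"]); X=d[...,0]*c+d[...,1]*si; Y=-d[...,0]*si+d[...,1]*c
    m=(X>.055)&(X<.14)&(abs(Y)<.07)&(W[...,2]>.165)&(W[...,2]<.19)&(hsv[...,0]>15)&(hsv[...,0]<30)
    A=np.c_[X[m],Y[m],np.ones(m.sum())]; 
    k=np.ones(m.sum(),bool)
    for _ in range(4):
        co=np.linalg.lstsq(A[k],W[m][k,2],rcond=None)[0]; r=W[m][:,2]-A@co; k=abs(r)<.003
    print(n,m.sum(),k.sum(),"slopes x,y",co.round(4),"z@tray origin",co@[.067,0,1])
    m=(X>-.01)&(X<.045)&(abs(Y)<.06)&(W[...,2]>.12)&(W[...,2]<.143)
    print(" base",m.sum(),np.median(W[m],0).round(4), np.polyfit(X[m],W[m][:,2],1).round(4))
E
```

```text
top 820 666 slopes x,y [-0.0066 -0.0004  0.1758] z@tray origin 0.1753933588961042
 base 402 [ 0.5173 -0.249   0.1336] [-0.0168  0.1342]
side 460 335 slopes x,y [-0.006  -0.0056  0.1762] z@tray origin 0.17581418796384177
 base 272 [ 0.5275 -0.2676  0.1346] [-0.0195  0.1354]
```

The nose droops only about 0.01 rad, and the underside is 20 mm below the TCP. I back off first, then go sideways to in front of the rack mouth.

```bash
python3 -m handwheel '{"slide":[[0,-0.08,0],[0.03,-0.18,0],[0.05,-0.28,0],[0.08,-0.32,0],[0.1,-0.32,0],[0.15,-0.28,0],[0.2,-0.18,0],[0.26,-0.08,0]],"turn":[[0,0,0],[0,0,0],[0,0,0],[0,0,0],[0,0,0],[0,0,0],[0,0,0],[0,0,0]]}'
python3 -m handwheel '{"slide":[[0.32,0,0],[0.38,0,0],[0.4,0,0],[0.4,0,0],[0.4,0,0],[0.4,0,0],[0.4,0,0],[0.4,0,0]],"turn":[[0,0,0],[0,0,0],[0,0,0],[0,0,-0.05],[0,0,-0.1],[0,0,-0.1],[0,0,-0.1],[0,0,-0.1]]}'
python3 go.py .4217 .0197 .15 19.9
```

```text
time: 8.5
tool_pos: [0.409, -0.256, 0.1502]
ee_rot: [[-0.197, 0.98, -0.001], [0.98, 0.197, -0.0], [0.0, -0.001, -1.0]]
contact_force: [0.1, 0.1, -5.2]
width: 0.13
time: 9.3
tool_pos: [0.3777, -0.1024, 0.1503]
ee_rot: [[-0.246, 0.969, 0.0], [0.969, 0.246, 0.0], [0.0, 0.0, -1.0]]
contact_force: [0.3, -0.2, -4.2]
width: 0.13
t 9.3 pos [ 0.3777 -0.1024  0.1503] F [ 0.25 -0.17 -4.21] M [-0.05  0.36  0.02] w 0.13
tool shift in units [2.151 1.455 0.007] mm [107.6  72.7   0.3]
yaw of tool y 14.24 tilt [ 2.e-04  2.e-04 -1.e+00]
turn z units -0.943
```

```bash
python3 -m handwheel '{"slide":[[0.36,0.05,0],[0.34,0.1,0],[0.3,0.15,0],[0.28,0.2,0],[0.25,0.2,0],[0.2,0.15,0],[0.15,0.1,0],[0.05,0.05,0]],"turn":[[0,0,-0.12],[0,0,-0.13],[0,0,-0.13],[0,0,-0.13],[0,0,-0.13],[0,0,-0.13],[0,0,-0.1],[0,0,-0.06]]}'
python3 go.py .4217 .0197 .15 19.9
```

```text
time: 10.1
tool_pos: [0.3988, 0.004, 0.1503]
ee_rot: [[-0.34, 0.94, -0.0], [0.94, 0.34, 0.0], [0.0, -0.0, -1.0]]
contact_force: [-1.0, 0.5, -5.3]
width: 0.133
t 10.1 pos [0.3988 0.004  0.1503] F [-0.99  0.46 -5.31] M [-0.13  0.34  0.  ] w 0.133
tool shift in units [0.14  0.537 0.005] mm [ 7.  26.9  0.3]
yaw of tool y 19.87 tilt [-2.e-04  2.e-04 -1.e+00]
turn z units -0.006
```

```bash
python3 -m handwheel '{"slide":[[0.02,0.03,0.04],[0.04,0.05,0.1],[0.04,0.05,0.13],[0.03,0.05,0.13],[0.01,0.02,0.1],[0,0,0.04],[0,0,0]],"turn":[[0,0,0],[0,0,0],[0,0,0],[0,0,0],[0,0,0],[0,0,0],[0,0,0]]}'
python3 go.py .4217 .0197 .123 19.9
python3 - <<'E'
from h import *
from fit import *
from bench import env
for n in("side","top"):
    f=env.grab_frame(n); np.savez(f"f_{n}5.npz",**f)
    if n=="side": crop(f,200,120,400,270,4,f"pics/{n}5.png")
    else: crop(f,220,100,420,250,4,f"pics/{n}5.png")
import cv2; cv2.imwrite("pics/ab5.png",np.hstack([cv2.resize(cv2.imread(f"pics/{n}5.png"),(400,300)) for n in("side","top")]))
E
```

```text
time: 10.8
tool_pos: [0.4059, 0.0124, 0.1228]
ee_rot: [[-0.337, 0.941, -0.001], [0.941, 0.337, 0.0], [0.0, -0.001, -1.0]]
contact_force: [-0.2, -0.2, -4.3]
width: 0.133
t 10.8 pos [0.4059 0.0124 0.1228] F [-0.17 -0.22 -4.34] M [-0.15  0.37 -0.04] w 0.133
tool shift in units [ 0.031  0.347 -0.005] mm [ 1.6 17.3 -0.3]
yaw of tool y 19.7 tilt [-0.0012  0.     -1.    ]
turn z units -0.033
```

View pics/ab5.png

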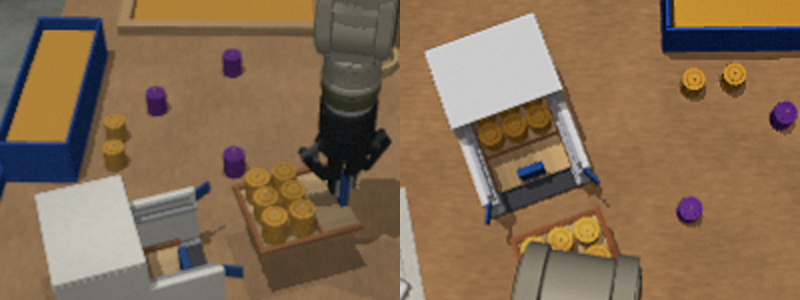

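```bash
cat > rel.py <<'E'
import sys
from fit import *
k=sys.argv[1]; h=np.array([float(a) for a in sys.argv[2:4]]); yaw=np.radians(float(sys.argv[4])); z=float(sys.argv[5])
S=dict(np.load(f"f_side{k}.npz"));Tp=dict(np.load(f"f_top{k}.npz"))
p0=(h[0]+.067*np.cos(yaw),h[1]+.067*np.sin(yaw),yaw)
def rel(t,r):
    d=t[:2]-r[:2]; c,s=np.cos(r[2]),np.sin(r[2]); return np.round([1000*(c*d[0]+s*d[1]),1000*(-s*d[0]+c*d[1]),np.degrees(t[2]-r[2])],2)
rk,e=fit([S],RACK,(.6866,.1162,np.radians(19.9)),sign=-1); print("rack side",rk.round(4),e)
t,e2=fit([S],TRAY,p0,z=z); print("tray side",t.round(4),np.degrees(t[2]),e2, "rel",rel(t,rk), "nominal",rel(np.array(p0),rk))
pts=np.vstack([proj(S,T(t,seg(a,b,14),z)) for a,b in TRAY]+[proj(S,T(rk,seg(a,b,14))) for a,b in RACK])
crop(S,210,140,400,280,4,f"pics/rel_side{k}.png",pts)
pts=np.vstack([proj(Tp,T(t,seg(a,b,14),z)) for a,b in TRAY])
x0,y0=pts[:,0].min()-20,pts[:,1].min()-50
x0,y0=int(x0),int(y0); crop(Tp,x0,y0,x0+110,y0+100,5,f"pics/rel_top{k}.png",pts)
a=cv2.imread(f"pics/rel_side{k}.png");b=cv2.imread(f"pics/rel_top{k}.png")
cv2.imwrite(f"pics/rel{k}.png",np.hstack([cv2.resize(a,(440,324)),cv2.resize(b,(356,324))]))
E
python3 rel.py 5 .4059 .0124 19.7 .103
```

```text
rack side [0.6871 0.1174 0.3486] 0.3415707642335145
tray side [0.475  0.0357 0.2866] 16.420671878169255 1.4058050591555051 rel [-227.19   -4.25   -3.55] nominal [-233.14   -2.9    -0.27]
```

View pics/rel5.png

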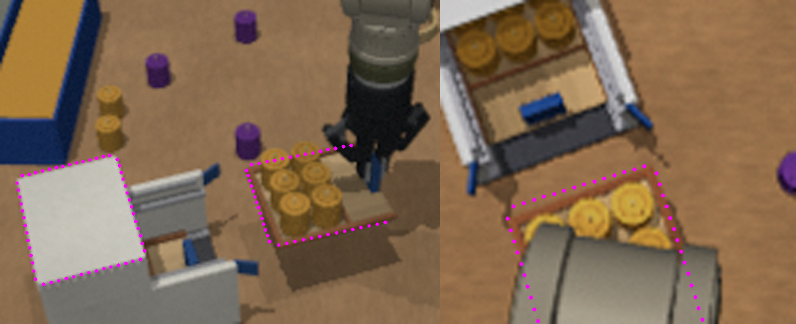

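```bash
cat > nose.py <<'E'
import sys
from h import *
k=sys.argv[1]; r=np.array([.6866,.1162,np.radians(19.9)])
for n in("top","side"):
    f=dict(np.load(f"f_{n}{k}.npz")); W=world(f); Z=W[...,2]; d=W[...,:2]-r[:2]; c,s=np.cos(r[2]),np.sin(r[2])
    X=(d[...,0]*c+d[...,1]*s)*1e3; Y=(-d[...,0]*s+d[...,1]*c)*1e3
    hsv=cv2.cvtColor(f["image"],cv2.COLOR_RGB2HSV); valid=f["z_map"]>0
    blue=(hsv[...,0]>100)&(hsv[...,0]<125)&(hsv[...,1]>120)&valid&(Z>.1)&(Z<.13)&(X>-135)&(X<-85)
    for sg in(1,-1):
        m=blue&(Y*sg>50)
        if m.sum(): print(n,"leadin",sg,m.sum(),"x",X[m].min().round(1),X[m].max().round(1),"y",Y[m].min().round(1),Y[m].max().round(1))
    # inner faces of cheeks: white pixels of cheek tops, x -95..-10
    m=valid&(X>-90)&(X<-10)&(abs(Z-.122)<.004)
    for sg in(1,-1):
        q=m&(Y*sg>50)&(Y*sg<100)
        if q.sum(): print("  cheek top",sg,q.sum(),np.percentile(Y[q],[2,50,98]).round(1))
    # tray side rims per x band
    rim=valid&(Z>.100)&(Z<.120)&(abs(Y)<90)&(hsv[...,1]>110)&(hsv[...,0]<15)
    for x in range(-200,-110,10):
        q=rim&(abs(X-x)<5)
        if q.sum()>3: print("  x",x,"rim y",Y[q].min().round(1),Y[q].max().round(1),q.sum(),"z",np.median(Z[q]).round(4))
    q=rim&(X<-125)
    for y in range(-60,61,20):
        w=rim&(abs(Y-y)<6)&(X<-118)
        if w.sum(): print("   nose x at y",y,X[w].max().round(1))
E
python3 nose.py 5
```

```text
top leadin 1 20 x -125.3 -99.5 y 68.6 80.8
top leadin -1 15 x -126.2 -100.5 y -82.7 -72.3
  cheek top 1 164 [62.9 71.3 79.5]
  cheek top -1 157 [-80.2 -71.8 -63.5]
  x -200 rim y -73.0 -65.8 10 z 0.1113
  x -190 rim y -72.5 60.6 14 z 0.1107
  x -180 rim y -72.9 60.2 21 z 0.1113
  x -170 rim y -72.7 60.9 25 z 0.112
  x -160 rim y -73.0 60.6 121 z 0.1119
   nose x at y -60 -157.5
   nose x at y -40 -157.5
   nose x at y -20 -157.6
   nose x at y 0 -158.2
   nose x at y 20 -156.9
   nose x at y 40 -157.0
   nose x at y 60 -157.8
side leadin 1 38 x -120.9 -101.7 y 72.2 85.1
side leadin -1 28 x -119.9 -101.2 y -80.8 -67.8
  cheek top 1 184 [63.4 73.1 81.7]
  cheek top -1 149 [-80.1 -69.8 -60.8]
  x -200 rim y 54.3 63.3 14 z 0.1104
  x -190 rim y 52.5 61.5 13 z 0.1112
  x -180 rim y 55.7 63.9 13 z 0.1094
  x -170 rim y -73.8 64.5 22 z 0.111
  x -160 rim y -73.4 62.3 123 z 0.1117
   nose x at y -60 -156.3
   nose x at y -40 -156.7
   nose x at y -20 -156.2
   nose x at y 0 -156.7
   nose x at y 20 -156.3
   nose x at y 40 -156.4
   nose x at y 60 -156.1
```

Both views agree: the tray is parallel to the rack (nose edge flat within 1 mm), about 6 mm too far to rack -y, with the nose underside at about 101.5 mm. I shift +6 mm, raise 1 mm, move closer and re-measure.

```bash
python3 -m handwheel '{"slide":[[0.03,0,-0.01],[0.04,0.05,-0.01],[0.04,0.1,0],[0.01,0.1,0],[0,0.1,0],[0,0.07,0],[0,0.03,0],[0,0,0]],"turn":[[0,0,0],[0,0,0],[0,0,0],[0,0,0],[0,0,0],[0,0,0],[0,0,0],[0,0,0]]}'
python3 go.py
python3 - <<'E'
from h import *
from bench import env
for n in("side","top"):
    f=env.grab_frame(n); np.savez(f"f_{n}6.npz",**f)
E
python3 nose.py 6
```

```text
time: 11.7
tool_pos: [0.4256, 0.0257, 0.1242]
ee_rot: [[-0.337, 0.941, -0.0], [0.941, 0.337, -0.0], [-0.0, -0.0, -1.0]]
contact_force: [0.3, -0.6, -5.5]
width: 0.131
t 11.7 pos [0.4256 0.0257 0.1242] F [ 0.34 -0.62 -5.45] M [-0.08  0.38 -0.06] w 0.131
top leadin 1 19 x -125.6 -101.8 y 70.0 80.7
top leadin -1 15 x -126.3 -100.7 y -82.9 -72.2
  cheek top 1 158 [62.9 70.8 79.5]
  cheek top -1 162 [-80.  -71.7 -63.5]
  x -190 rim y -65.7 -61.0 4 z 0.1131
  x -180 rim y -66.7 -59.8 9 z 0.1127
  x -170 rim y -67.0 -59.1 11 z 0.1121
  x -160 rim y -66.8 -60.6 8 z 0.1118
  x -150 rim y -67.1 65.2 11 z 0.1127
  x -140 rim y -66.4 66.0 96 z 0.1127
  x -130 rim y -45.6 59.1 4 z 0.1107
   nose x at y -60 -135.6
   nose x at y -40 -134.7
   nose x at y -20 -135.5
   nose x at y 0 -135.1
   nose x at y 20 -135.1
   nose x at y 40 -135.2
   nose x at y 60 -134.8
side leadin 1 38 x -121.0 -101.3 y 75.1 85.9
side leadin -1 28 x -119.6 -101.3 y -80.5 -68.9
  cheek top 1 183 [63.  72.6 81.5]
  cheek top -1 143 [-80.5 -69.3 -59.6]
  x -200 rim y 60.1 69.4 12 z 0.1122
  x -190 rim y 61.9 69.4 13 z 0.1129
  x -180 rim y 62.0 68.5 12 z 0.1143
  x -170 rim y 59.4 68.4 12 z 0.1135
  x -160 rim y 59.3 68.2 11 z 0.113
  x -150 rim y -67.7 68.2 19 z 0.1121
  x -140 rim y -65.9 68.6 85 z 0.1132
  x -130 rim y -66.0 68.3 45 z 0.1116
   nose x at y -60 -134.0
   nose x at y -40 -133.5
   nose x at y -20 -133.1
   nose x at y 0 -133.2
   nose x at y 20 -133.2
   nose x at y 40 -133.0
   nose x at y 60 -133.2
```

Aligned to within 1 mm in both views, with the nose underside at about 103 mm. Now I slide in gently, reading the force on each call.

```bash
python3 -m handwheel '{"slide":[[0,0.05,0],[0,0.09,0],[0,0.1,0],[0,0.1,0],[0,0.1,0],[0,0.1,0],[0,0.05,0]],"turn":[[0,0,0],[0,0,0],[0,0,0],[0,0,0],[0,0,0],[0,0,0],[0,0,0]]}'; python3 go.py
```

```text
time: 12.5
tool_pos: [0.4539, 0.0358, 0.1243]
ee_rot: [[-0.338, 0.941, 0.0], [0.941, 0.338, -0.0], [-0.0, 0.0, -1.0]]
contact_force: [-0.2, -0.4, -4.8]
width: 0.129
t 12.5 pos [0.4539 0.0358 0.1243] F [-0.22 -0.4  -4.84] M [-0.07  0.35 -0.02] w 0.129
```

```bash
python3 -m handwheel '{"slide":[[0,0.08,0],[0,0.1,0],[0,0.1,0],[0,0.1,0],[0,0.1,0],[0,0.1,0],[0,0.1,0],[0,0.05,0]],"turn":[[0,0,0],[0,0,0],[0,0,0],[0,0,0],[0,0,0],[0,0,0],[0,0,0],[0,0,0]]}'; python3 go.py
```

```text
time: 13.3
tool_pos: [0.4882, 0.0481, 0.1243]
ee_rot: [[-0.337, 0.941, 0.0], [0.941, 0.337, -0.0], [-0.0, 0.0, -1.0]]
contact_force: [0.3, -0.8, -5.8]
width: 0.13
t 13.3 pos [0.4882 0.0481 0.1243] F [ 0.25 -0.75 -5.78] M [-0.07  0.4   0.04] w 0.13
```

```bash
python3 - <<'E'
from h import *
from bench import env
for n in("side","top"):
    f=env.grab_frame(n); np.savez(f"f_{n}7.npz",**f)
    if n=="side": crop(f,220,160,360,270,4,f"pics/{n}7.png")
    else: crop(f,220,130,360,240,4,f"pics/{n}7.png")
cv2.imwrite("pics/ab7.png",np.hstack([cv2.resize(cv2.imread(f"pics/{n}7.png"),(400,314)) for n in("side","top")]))
E
```

```text
(no output)
```

View pics/ab7.png

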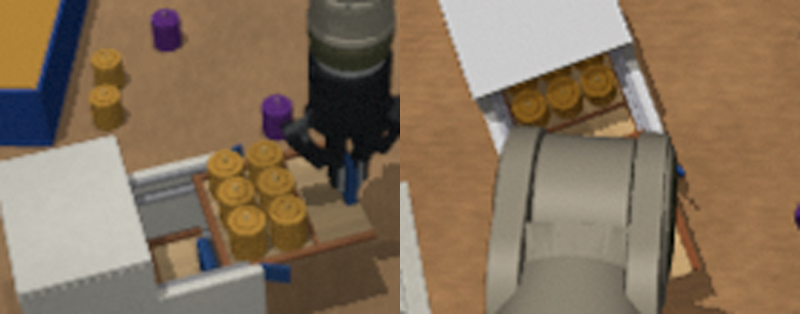

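Side view: the tray nose at (205,185) is inside, between the cheeks and under the strips; candles stand. I continue.

```bash
python3 -m handwheel '{"slide":[[0,0.08,0],[0,0.1,0],[0,0.1,0],[0,0.1,0],[0,0.1,0],[0,0.1,0],[0,0.1,0],[0,0.05,0]],"turn":[[0,0,0],[0,0,0],[0,0,0],[0,0,0],[0,0,0],[0,0,0],[0,0,0],[0,0,0]]}'; python3 go.py
```

```text
time: 14.2
tool_pos: [0.5226, 0.0604, 0.1243]
ee_rot: [[-0.337, 0.941, 0.0], [0.941, 0.337, -0.0], [-0.0, 0.0, -1.0]]
contact_force: [-0.3, 0.2, -4.9]
width: 0.129
t 14.2 pos [0.5226 0.0604 0.1243] F [-0.28  0.22 -4.95] M [-0.11  0.36 -0.07] w 0.129
```

```bash
python3 -m handwheel '{"slide":[[0,0.08,0],[0,0.1,0],[0,0.1,0],[0,0.1,0],[0,0.1,0],[0,0.1,0],[0,0.1,0],[0,0.05,0]],"turn":[[0,0,0],[0,0,0],[0,0,0],[0,0,0],[0,0,0],[0,0,0],[0,0,0],[0,0,0]]}'; python3 go.py
```

```text
time: 15.0
tool_pos: [0.5569, 0.0728, 0.1243]
ee_rot: [[-0.337, 0.941, 0.0], [0.941, 0.337, -0.0], [-0.0, 0.0, -1.0]]
contact_force: [-0.1, -0.4, -3.4]
width: 0.128
t 15.0 pos [0.5569 0.0728 0.1243] F [-0.13 -0.36 -3.45] M [-0.12  0.33 -0.03] w 0.128
```

```bash
cat > fx.py <<'E'
import numpy as np
from bench import env
s=env.sense(); a=np.radians(19.9); u=np.array([np.cos(a),np.sin(a),0]); p=np.array(s["tool_pos"]); F=np.array(s["contact_force"])
print("t %.1f  tab rack x %.1f y %.1f z %.1f mm | F along %.2f lateral %.2f up %.2f | M %s w %.3f"%(s["time"],1e3*(p-[.6866,.1162,0])@u,1e3*(p-[.6866,.1162,0])@np.array([-u[1],u[0],0]),1e3*p[2],F@u,F@np.array([-u[1],u[0],0]),F[2],np.round(s["moment"],2),s["width"]))
E
python3 -m handwheel '{"slide":[[0,0.06,0],[0,0.08,0],[0,0.08,0],[0,0.08,0],[0,0.08,0],[0,0.06,0],[0,0.04,0]],"turn":[[0,0,0],[0,0,0],[0,0,0],[0,0,0],[0,0,0],[0,0,0],[0,0,0]]}'; python3 fx.py
python3 -m handwheel '{"slide":[[0,0.03,0],[0,0.03,0]],"turn":[[0,0,0],[0,0,0]]}'|head -0; python3 fx.py
python3 -m handwheel '{"slide":[[0,0.03,0],[0,0.03,0]],"turn":[[0,0,0],[0,0,0]]}'|head -0; python3 fx.py
```

```text
time: 15.7
tool_pos: [0.5792, 0.0808, 0.1242]
ee_rot: [[-0.337, 0.941, 0.0], [0.941, 0.337, -0.0], [-0.0, 0.0, -1.0]]
contact_force: [0.2, 0.6, -5.3]
width: 0.129
t 15.7  tab rack x -113.0 y 3.2 z 124.2 mm | F along 0.38 lateral 0.51 up -5.34 | M [-0.17  0.32  0.01] w 0.129
t 15.9  tab rack x -110.3 y 3.2 z 124.2 mm | F along -0.73 lateral -0.34 up -5.43 | M [-0.09  0.3   0.  ] w 0.131
t 16.1  tab rack x -107.3 y 3.2 z 124.3 mm | F along 0.56 lateral -0.31 up -5.31 | M [-0.12  0.37  0.01] w 0.133Exception ignored on flushing sys.stdout:
BrokenPipeError: [Errno 32] Broken pipe
Exception ignored on flushing sys.stdout:
BrokenPipeError: [Errno 32] Broken pipe
```

```bash
python3 -m handwheel '{"slide":[[0,0.04,0],[0,0.04,0]],"turn":[[0,0,0],[0,0,0]]}'>/dev/null; python3 fx.py
python3 -m handwheel '{"slide":[[0,0.04,0],[0,0.04,0]],"turn":[[0,0,0],[0,0,0]]}'>/dev/null; python3 fx.py
python3 -m handwheel '{"slide":[[0,0.04,0],[0,0.04,0]],"turn":[[0,0,0],[0,0,0]]}'>/dev/null; python3 fx.py
```

```text
t 16.3  tab rack x -103.2 y 3.2 z 124.3 mm | F along 0.66 lateral -0.10 up -5.42 | M [-0.1   0.36 -0.02] w 0.126
t 16.5  tab rack x -99.2 y 3.2 z 124.3 mm | F along -0.18 lateral -0.52 up -5.39 | M [-0.11  0.33  0.01] w 0.132
t 16.7  tab rack x -95.2 y 3.2 z 124.3 mm | F along 1.54 lateral -0.90 up -5.70 | M [-0.13  0.33  0.02] w 0.131
```

```bash
python3 -m handwheel '{"slide":[[0,0.04,0],[0,0.04,0]],"turn":[[0,0,0],[0,0,0]]}'>/dev/null; python3 fx.py
python3 -m handwheel '{"slide":[[0,0.04,0],[0,0.04,0]],"turn":[[0,0,0],[0,0,0]]}'>/dev/null; python3 fx.py
python3 -m handwheel '{"slide":[[0,0.04,0],[0,0.04,0]],"turn":[[0,0,0],[0,0,0]]}'>/dev/null; python3 fx.py
```

```text
t 16.9  tab rack x -92.0 y 3.2 z 124.2 mm | F along -3.46 lateral -0.37 up -3.64 | M [-0.32  0.82  0.02] w 0.128
t 17.1  tab rack x -87.7 y 3.2 z 124.1 mm | F along -3.07 lateral -1.29 up -4.24 | M [-0.33  0.84 -0.04] w 0.129
t 17.3  tab rack x -83.4 y 3.2 z 124.2 mm | F along -3.38 lateral 0.06 up -4.10 | M [-0.35  0.9   0.01] w 0.128
```

Plunger contact was at tab x of about -93 (3 N step), so fully in should be near -81. From here I take 1 mm steps.

```bash
for i in 1; do python3 -m handwheel '{"slide":[[0,0.02,0],[0,0,0]],"turn":[[0,0,0],[0,0,0]]}'>/dev/null; python3 fx.py; done
python3 -m handwheel '{"slide":[[0,0.02,0],[0,0,0]],"turn":[[0,0,0],[0,0,0]]}'>/dev/null; python3 fx.py
python3 -m handwheel '{"slide":[[0,0.02,0],[0,0,0]],"turn":[[0,0,0],[0,0,0]]}'>/dev/null; python3 fx.py
```

```text
t 17.5  tab rack x -82.2 y 3.2 z 124.1 mm | F along -2.94 lateral -0.74 up -4.89 | M [-0.27  0.83  0.02] w 0.128
t 17.7  tab rack x -81.4 y 3.1 z 124.2 mm | F along -3.43 lateral -0.23 up -3.92 | M [-0.34  0.95 -0.02] w 0.127
t 17.9  tab rack x -80.7 y 3.2 z 124.2 mm | F along -5.21 lateral 0.41 up -3.69 | M [-0.45  1.16  0.05] w 0.129
```

```bash
python3 -m handwheel '{"slide":[[0,0.02,0],[0,0,0]],"turn":[[0,0,0],[0,0,0]]}'>/dev/null; python3 fx.py
python3 -m handwheel '{"slide":[[0,0.02,0],[0,0,0],[0,0,0]],"turn":[[0,0,0],[0,0,0],[0,0,0]]}'>/dev/null; python3 fx.py
```

```text
t 18.1  tab rack x -80.2 y 3.2 z 124.1 mm | F along -5.98 lateral -0.44 up -2.03 | M [-0.51  1.33  0.02] w 0.130
t 18.4  tab rack x -79.6 y 3.2 z 124.2 mm | F along -6.60 lateral -0.88 up -2.90 | M [-0.61  1.55  0.01] w 0.127
```

Resistance rises past 3 N to 6.6 N at tab x -80, so the plunger is home and the buffer is only lightly squeezed (about 2–3 mm). I lower the tray onto the runners.

```bash
python3 -m handwheel '{"slide":[[0,0,0.02],[0,0,0.02]],"turn":[[0,0,0],[0,0,0]]}'>/dev/null; python3 fx.py
python3 -m handwheel '{"slide":[[0,0,0.02],[0,0,0]],"turn":[[0,0,0],[0,0,0]]}'>/dev/null; python3 fx.py
python3 -m handwheel '{"slide":[[0,0,0.01],[0,0,0]],"turn":[[0,0,0],[0,0,0]]}'>/dev/null; python3 fx.py
```

```text
t 18.6  tab rack x -79.5 y 3.2 z 122.3 mm | F along -7.33 lateral 0.39 up -1.55 | M [-0.61  1.55  0.06] w 0.130
t 18.8  tab rack x -79.6 y 3.3 z 121.1 mm | F along -7.59 lateral -0.40 up -2.12 | M [-0.59  1.49  0.04] w 0.129
t 19.0  tab rack x -79.6 y 3.3 z 120.7 mm | F along -7.48 lateral -0.17 up -1.79 | M [-0.59  1.51  0.01] w 0.132
```

```bash
python3 -m handwheel '{"slide":[[0,0,0.01],[0,0,0]],"turn":[[0,0,0],[0,0,0]]}'>/dev/null; python3 fx.py
python3 -m handwheel '{"slide":[[0,0,0.01],[0,0,0]],"turn":[[0,0,0],[0,0,0]]}'>/dev/null; python3 fx.py
python3 - <<'E'
from h import *
from bench import env
for n in("side","top"):
    f=env.grab_frame(n); np.savez(f"f_{n}8.npz",**f)
    if n=="side": crop(f,220,160,360,270,4,f"pics/{n}8.png")
    else: crop(f,220,130,360,240,4,f"pics/{n}8.png")
cv2.imwrite("pics/ab8.png",np.hstack([cv2.resize(cv2.imread(f"pics/{n}8.png"),(400,314)) for n in("side","top")]))
E
```

```text
t 19.2  tab rack x -79.5 y 3.2 z 120.4 mm | F along -7.06 lateral -1.08 up -2.43 | M [-0.54  1.47  0.06] w 0.130
t 19.4  tab rack x -79.4 y 3.2 z 120.1 mm | F along -7.54 lateral -0.48 up -0.98 | M [-0.48  1.5   0.08] w 0.134
```

View pics/ab8.png

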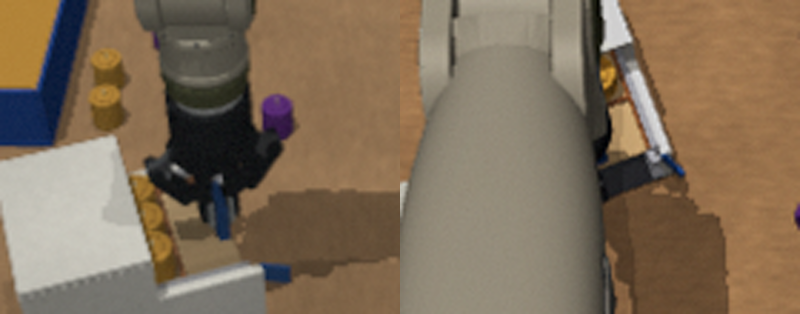

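```bash
python3 -m handwheel '{"slide":[[0,0,0.01],[0,0,0]],"turn":[[0,0,0],[0,0,0]]}'>/dev/null; python3 fx.py
python3 -m handwheel '{"slide":[[0,0,0.01],[0,0,0]],"turn":[[0,0,0],[0,0,0]]}'>/dev/null; python3 fx.py
python3 - <<'E'
from h import *
S=dict(np.load("f_side8.npz")); W=world(S); r=np.array([.6866,.1162]); a=np.radians(19.9)
d=W[...,:2]-r; X=d[...,0]*np.cos(a)+d[...,1]*np.sin(a); Y=-d[...,0]*np.sin(a)+d[...,1]*np.cos(a)
hsv=cv2.cvtColor(S["image"],cv2.COLOR_RGB2HSV)
m=(X>-.085)&(X<-.02)&(abs(Y)<.06)&(W[...,2]>.095)&(W[...,2]<.118)&(hsv[...,0]<30)&(hsv[...,1]>60)
print("base",m.sum(),np.median(W[m][:,2]),np.polyfit(X[m],W[m][:,2],1))
E
```

```text
t 19.7  tab rack x -79.4 y 3.2 z 120.1 mm | F along -9.57 lateral -0.60 up 1.44 | M [-0.53  1.66  0.01] w 0.130
t 19.9  tab rack x -79.4 y 3.2 z 120.0 mm | F along -9.78 lateral 1.09 up 4.59 | M [-0.57  1.8   0.08] w 0.130
base 449 0.10461089081990185 [0.06188062 0.10814378]
```

```bash
python3 - <<'E'
from h import *
from bench import env
S=env.grab_frame("side"); np.savez("f_side9.npz",**S); W=world(S); r=np.array([.6866,.1162]); a=np.radians(19.9)
d=W[...,:2]-r; X=d[...,0]*np.cos(a)+d[...,1]*np.sin(a); Y=-d[...,0]*np.sin(a)+d[...,1]*np.cos(a)
for x in range(-90,0,5):
    m=(abs(X*1e3-x)<2.5)&(Y>-.055)&(Y<.055)&(W[...,2]>.09)&(W[...,2]<.16)
    if m.sum()>4: print(x,m.sum(),np.percentile(W[m][:,2]*1e3,[10,25,50,75,95]).round(1))
crop(S,235,190,325,260,8,"pics/side9.png")
E
python3 fx.py
```

```text
-90 13 [124.4 129.4 137.  140.4 154. ]
-85 45 [102.6 104.9 134.8 151.4 158.1]
-80 54 [103.1 106.1 130.1 149.1 151.4]
-75 48 [103.3 105.7 120.4 145.6 151.1]
-70 47 [101.9 103.8 106.2 136.7 155.6]
-65 49 [101.7 102.9 105.3 130.4 149.4]
-60 54 [102.4 103.5 104.4 106.3 147.7]
-55 43 [101.7 103.1 104.5 105.1 106.2]
-50 47 [102.1 103.1 104.3 105.3 105.8]
-45 45 [101.7 102.7 103.4 104.9 106.8]
-40 54 [102.1 103.6 104.6 105.6 106.8]
-35 51 [102.  103.2 104.2 104.8 106.6]
-30 52 [106.7 108.  109.8 110.9 112.2]
-25 30 [103.5 105.5 131.7 142.8 147. ]
-20 64 [123.5 135.8 144.9 146.9 147.9]
-15 66 [125.4 142.5 145.1 146.5 148.7]
-10 61 [142.3 145.  146.4 147.7 149.1]
-5 60 [142.7 145.1 146.2 147.2 150.2]
t 19.9  tab rack x -79.4 y 3.2 z 120.0 mm | F along -10.42 lateral 0.44 up 4.48 | M [-0.55  1.86  0.06] w 0.132
```

View pics/side9.png

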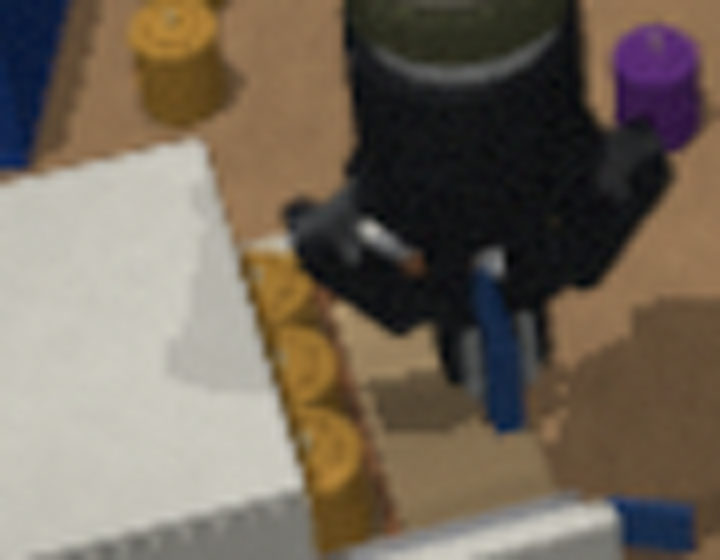

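The tray base reads flat at about 104 mm over its length, so it is level on the runners. The push is about 10 N, which is only about 4 mm of buffer. I relax the push slightly, then open partway.

```bash
python3 -m handwheel '{"slide":[[0,-0.02,-0.01],[0,0,0]],"turn":[[0,0,0],[0,0,0]]}'>/dev/null; python3 fx.py
python3 -m handwheel '{"slide":[[0,0,0],[0,0,0],[0,0,0],[0,0,0]],"turn":[[0,0,0],[0,0,0],[0,0,0],[0,0,0]]}' 0.2 >/dev/null; python3 fx.py
python3 -m handwheel '{"slide":[[0,0,0],[0,0,0],[0,0,0],[0,0,0],[0,0,0]],"turn":[[0,0,0],[0,0,0],[0,0,0],[0,0,0],[0,0,0]]}' 0.4 >/dev/null; python3 fx.py
```

```text
t 20.1  tab rack x -80.0 y 3.2 z 120.0 mm | F along -7.18 lateral 0.44 up 1.27 | M [-0.45  1.45  0.06] w 0.128
t 20.6  tab rack x -78.8 y 3.0 z 120.1 mm | F along -4.96 lateral -0.13 up 3.32 | M [-0.21  1.02  0.1 ] w 0.198
t 21.1  tab rack x -79.1 y 3.1 z 119.3 mm | F along -0.20 lateral -0.28 up 0.32 | M [ 0.01  0.01 -0.  ] w 0.402
```

```bash
python3 -m handwheel '{"slide":[[0,0,-0.06],[0,0,-0.12],[0,0,-0.2],[0,0,-0.3],[0,0,-0.4],[0,0,-0.4],[0,0,-0.4],[0,0,-0.3]],"turn":[[0,0,0],[0,0,0],[0,0,0],[0,0,0],[0,0,0],[0,0,0],[0,0,0],[0,0,0]]}'>/dev/null; python3 fx.py
python3 -m handwheel '{"slide":[[0,-0.4,-0.3],[0,-0.6,0],[0,-0.6,0],[0,-0.6,0],[0,-0.6,0],[0,-0.4,0],[0,-0.2,0]],"turn":[[0,0,0],[0,0,0],[0,0,0],[0,0,0],[0,0,0],[0,0,0],[0,0,0]]}'>/dev/null; python3 fx.py
python3 - <<'E'
from h import *
from bench import env
for n in("side","top"):
    f=env.grab_frame(n); np.savez(f"f_{n}10.npz",**f)
    if n=="side": crop(f,220,180,340,280,6,f"pics/{n}10.png")
    else: crop(f,220,100,340,220,6,f"pics/{n}10.png")
    W=world(f); r=np.array([.6866,.1162]); a=np.radians(19.9); d=W[...,:2]-r; X=1e3*(d[...,0]*np.cos(a)+d[...,1]*np.sin(a)); Y=1e3*(-d[...,0]*np.sin(a)+d[...,1]*np.cos(a)); Z=W[...,2]*1e3
    hsv=cv2.cvtColor(f["image"],cv2.COLOR_RGB2HSV)
    b=(hsv[...,0]>100)&(hsv[...,0]<125)&(hsv[...,1]>120)&(X>-100)&(X<-40)&(abs(Y)<40)&(Z>100)&(Z<165)
    print(n,"tab",b.sum(),"x",np.percentile(X[b],[3,50,97]).round(1),"y",Y[b].min().round(1),Y[b].max().round(1),"z",Z[b].max().round(1))
    t=b&(Z>146); 
    if t.sum()>5: print("  tab top x",X[t].min().round(1),X[t].max().round(1))
    m=(X>-75)&(X<-35)&(abs(Y)<52)&(Z>95)&(Z<112); A=np.c_[X[m],Y[m],np.ones(m.sum())]; print("  base plane",np.linalg.lstsq(A,Z[m],rcond=None)[0].round(4),np.median(Z[m]).round(1))
cv2.imwrite("pics/ab10.png",np.hstack([cv2.resize(cv2.imread(f"pics/{n}10.png"),(400,380)) for n in("side","top")]))
E
```

```text
t 21.9  tab rack x -78.8 y 3.0 z 230.9 mm | F along -0.39 lateral -0.36 up -0.13 | M [-0.03 -0.   -0.02] w 0.402
t 22.6  tab rack x -250.7 y 3.8 z 244.5 mm | F along 0.83 lateral -0.51 up 0.26 | M [ 0.01 -0.03 -0.01] w 0.401
side tab 83 x [-83.9 -78.6 -75.1] y -19.2 22.1 z 153.7
  tab top x -83.9 -75.1
  base plane [-4.000000e-04 -3.400000e-03  1.041471e+02] 104.1
top tab 30 x [-87.8 -81.  -76.6] y -20.0 7.5 z 153.1
  tab top x -88.1 -76.2
  base plane [ 6.400000e-03 -8.000000e-04  1.042157e+02] 104.0
```

View pics/ab10.png

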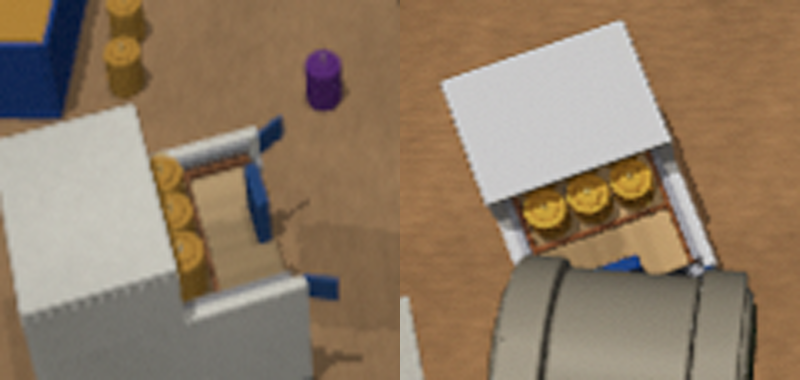

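The tray sits level: base plane at 104.1 mm, slopes under 0.007. Tab at rack x of about -80 and centred (y -19…+22), and the gripper is clear. The visible rear row of candles is upright at side (165,170), (178,210) and (187,255); the other three are hidden under the roof. I hand it in.

```bash
python3 -c "
from bench import env
print(env.finish_job())"
```

```text
the job is handed in; nothing more can be done
None
```

The loaded tray is in the rack's upper slot with the plunger pushed home, and the job was handed in at about 22.7 s. I took it by the blue tab, carried it to the rack, slid it in nose first, lowered it onto the runners and let go.

**Plunger:** I felt it at about 3 N from tab x ≈ -93 mm. The resistance started rising about 12 mm later and reached about 10 N, which is roughly 4 mm of buffer squeeze against the 8 mm limit. I eased off to about 7 N before opening the fingers. This comes from force and travel only, since the plunger cannot be seen.

**Last checks:**
- **Tray:** it sits level, with the base top at 104 mm (underside about 100). The tab is at rack x ≈ -80 mm, which puts the origin near -13 mm. Sideways it is within 1–2 mm of centre.
- **Candles:** the rear three are upright. The front three are under the roof and could not be seen.
- **Gripper:** it is clear of everything, with forces near zero.
- **Other things on the table:** the arm never went near them. I did not measure their positions again afterwards.
- **Disagreement:** the first tray measurement differed by 7 mm between the two cameras in y. In front of the rack the two views agreed within about 1 mm, after I shifted the tray 6 mm sideways.

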